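# Slide the potted sensor carrier under the curing bridge

## Task

Push the sensor carrier with the low cups along the bench, nose first, under the low curing bridge until its nose rests against the stop bar, then press the start button on the bridge and let it go. The potting is still wet: keep the carrier flat on the bench all the way, never lifted or tipped. Leave the carrier with the tall cups, which does not fit under the bridge, and everything else on the bench where they are.

Things in the scene. Friction and masses are not known exactly. Their poses are not given: they have to be found in the camera images.
- carrier: (Sizes here in mm.) The carrier to slide: loose flat frosted plate 140 long (x), 42 wide (y), 10 thick, about 130 g; two 24 dia cups with dark discs at x = -10 and +20, tops 16 above the bench. Origin: centre of its underside; x points to its nose (goes in first), z up. Starts on the entry side, roughly parallel to the passage, 56 to 62 to one side of its centre line. Slides with under 3 N.
- tall_carrier: The other carrier, to be left alone: the same plate (140 x 42 x 10 mm), same axes, but its two cups reach 34 mm above the bench. It lies beside the carrier, on the other side of the passage's centre line, centre 56 to 62 mm from that line.
- bridge: (mm) Aluminium curing bridge fixed to the bench. Origin: on the bench, mid passage; x runs through the passage from entry to stop, z up. Crossbar x -30 to +30, underside 20, top 44 above the bench (49 with fins). Passage 52 wide (y -26 to +26) between legs, then 12 high rails up to the stop; outside of legs at y +-40. On its -y side a grey control box, x -32 to +32, y -40 to -98, 44 high.
- stop_face (a point): (mm) Middle of the stop bar's face towards the passage, 5 above the bench; in the bridge's frame at x = +65, y = 0. The bar is 80 long, 16 high, 12 thick. With the carrier's nose on it, the carrier's origin is at bridge x = -5 and its tail at x = -75, still standing 45 out in front of the crossbar.
- start_button_top (a point): Centre of the top of the start button, a black round push button of 28 mm diameter in a steel housing on top of the bridge's grey control box; pressed straight down.
- start_button (a joint): Travel of the start button in m: 0 = out, 0.006 = fully down (takes 5 N); it springs back. It counts as pressed beyond 0.004.
- jar: Bystander (mm): jar 40 dia, 55 high, standing beside the bridge on its +y side.
- spare_sensor: Bystander (mm): loose sensor cup 26 dia, 18 high, standing in front of the control box, off the passage.
- tape_roll: Bystander (mm): roll of green tape lying flat, 84 dia, 22 high, behind the stop.
- syringe: Bystander (mm): dispensing syringe about 150 long, 20 dia barrel, lying behind the carriers' tails.
- mixing_cup: Bystander (mm): white cup 60 dia, 65 high, beyond the control box.
- spatula: Bystander (mm): spatula 170 long, lying on the left of the bench.
- screwdriver: Bystander (mm): screwdriver 160 long, lying on the right of the bench.
Things that resemble listed ones, but are neither listed nor needed, are in the scene too. What is shaped like the carrier but green is not meant.

How it is judged:
By the outcome, as a careful person would: the job done as asked, in the order asked, and still so for the second after the job is handed in, with the robot touching nothing.
It also fails if it takes over 64 s, if anything falls off the work surface, if the arm or the gripper's body presses on something with over 40 N, if the wrist force passes 120 N, or if a joint passes its speed limit or range.

## Robot

A 6-joint arm with a two-finger parallel gripper is mounted at the origin on the work surface. World frame = base frame: x ahead of the robot, y to its left, z up, the work surface at z = 0. Lengths are in mm, angles in degrees, forces in N, time in s.
With the tool pointing down it reaches from about 300 to 850 mm from the base axis. Payload 4.2 kg.
Tool frame: the origin (TCP) lies on the centre line of the jaws, within the pads' length; the fingertips stand 8 mm ahead of it and the grasp point (between the pads) lies 11 mm behind it; z points along the fingers, y is the line along which they close (so a half turn about z gives the same grasp; the last joint's range is limited). The gripper opens to 91 mm and grips with 3 to 60 N. Pads are 32 mm wide; open, the fingers measure 118 mm over their backs; the gripper's body (76 mm by 178 mm) begins 60 mm behind the grasp point.
Start: joints at [63.942, 18.312, 89.639, -0, 72.044, -1.146], TCP at [242.211, 521.514, 221.976] pointing down, gripper open.
Joint ranges: [-177.97, 177.97], [-48.28, 115.42], [12.27, 149.76], [-77.06, 257.06], [2.81, 150.46], [-146.56, 146.56]. Speed limits (degrees/s): [147.25, 147.25, 180, 180, 180, 180].

## Interface

Orientations are given as [roll, pitch, yaw] about the fixed x, y, z axes, in that order (R = Rz(yaw) Ry(pitch) Rx(roll)).
In Python, from workcell import telemetry, eyes, ticket gives the robot as it stands. The module is installed in compiled form; this text tells all that it offers.
- The arm moves only by the shell command python3 -m crank 'ROWS' [OPENING] [FORCE]. ROWS is JSON, a list of rows, each an object of numbers: "dx", "dy", "dz": the shift along the world's x, y, z normalised to -1 to 1, where 1 is 80 cm; "yaw": the turn about the world's z normalised to -1 to 1, where 1 is 5 degrees. A call has 1 to 10 rows; each row shifts and turns the commanded pose from where the row before left it; what a row does not reach is not made up. A row lasts 1/8 s, in which the tool goes at most 62.5 mm and 10.7 degrees, less where a joint would pass 70% of its speed; a pose out of reach is approached as far as the arm can. A call with a number of a shift or a turn outside -1 to 1 is refused whole. A call with a gripper value outside its range is refused whole. OPENING is the opening, from 0 (shut) to 1 (fully open), set as the call begins (- or left out, the last holds). The fingers move at their own pace and stop on an object; FORCE is the grip in N (left out, the last holds). Time passes only in rows, so rows that do not move let the fingers close. It gives the time, the measured TCP pose, the force, the opening and the grip force at its end, in the units of the state.
- telemetry.state(): the state, without advancing time (a new reading comes with each control period).
- eyes.grab_frame(name): name is "side" or "top" or "wrist"; returns the picture (420x560x3 uint8, red, green, blue); there is no depth.
- eyes.calibration(name): a dict with "camera_matrix" (3x3 intrinsics, pixels), "world_from_camera" (4x4, takes a point from camera to world coordinates). Camera axes: x right, y down, z forward; pixel columns grow to the right and rows downward; lengths in mm; the calibration is good to about 2 mm. A picture is of the moment at which its call begins: read the wrist's pose just before it. calibration takes no time and is no camera call; for the wrist camera it gives the pose at the moment of the call.
- ticket.job_done(): hands the job in; it is judged then, once.
The state is a dict: "time_s": time; "qpos": joint angles; "qvel": joint speeds; "effort": joint torques, N m; "ee_pos": TCP position; "ee_rot": TCP orientation; "force": force on the tool from outside, world axes, zero at the start; "torque": the same for the moment, N m; "gripper_width": finger opening in mm; "gripper_force": force on a finger pad.
Only numpy, scipy, OpenCV 4.12 (cv2) and the standard library are available. Lean on these libraries where they do the work, as an engineer would, in place of code of your own. Each camera call takes 0.05 s, during which the arm holds its last target. There are 200 camera calls.

## Working session

There is one attempt and no reset: what is moved stays moved. The work goes in short steps, Python scripts to look and compute and a shell command to move; the robot and the scene stay as the last step left them, time stands still between calls to the robot, and variables do not carry over. Pictures are saved under pics/ and viewed, at most 10 in all, crops included, and the job is handed in when it is done.

```bash
mkdir -p pics
python3 - <<'E'
from workcell import telemetry, eyes
import cv2
s=telemetry.state();print(s['time_s'],s['ee_pos'],s['ee_rot'],s['force'],s['gripper_width'])
for n in('top','side'):
    cv2.imwrite(f'pics/{n}0.png',cv2.cvtColor(eyes.grab_frame(n),cv2.COLOR_RGB2BGR))
    c=eyes.calibration(n);print(c)
E
```

```text
0.0 [241.99245826 521.05625503 221.13140077] [-1.79899331e+02 -2.23478162e-03  1.55086699e+02] [-0.07563305 -0.56150238 -0.64256994] 91.02323553761426
{'camera_matrix': array([[423.17349574,   0.        , 280.1878482 ],
       [  0.        , 423.17349574, 206.49342149],
       [  0.        ,   0.        ,   1.        ]]), 'world_from_camera': array([[-1.29489788e-02, -9.97555445e-01,  6.86691933e-02,
         3.84589092e+02],
       [-9.99733897e-01,  1.42272247e-02,  1.81582514e-02,
        -2.80819415e+01],
       [-1.90908346e-02, -6.84157893e-02, -9.97474220e-01,
         1.19777235e+03],
       [ 0.00000000e+00,  0.00000000e+00,  0.00000000e+00,
         1.00000000e+00]])}
{'camera_matrix': array([[526.87676176,   0.        , 287.83569607],
       [  0.        , 526.87676176, 215.58524649],
       [  0.        ,   0.        ,   1.        ]]), 'world_from_camera': array([[ 9.76593877e-01, -1.40110227e-01,  1.63197807e-01,
         2.71553768e+02],
       [-2.14700457e-01, -6.80731505e-01,  7.00363000e-01,
        -9.08558810e+02],
       [ 1.29658699e-02, -7.19008861e-01, -6.94879949e-01,
         9.39581591e+02],
       [ 0.00000000e+00,  0.00000000e+00,  0.00000000e+00,
         1.00000000e+00]])}
```

View pics/top0.png

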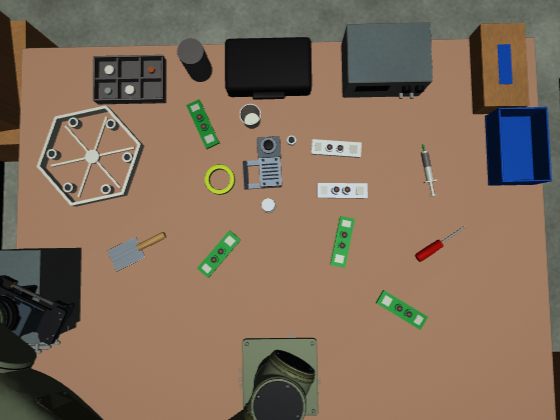

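View pics/side0.png

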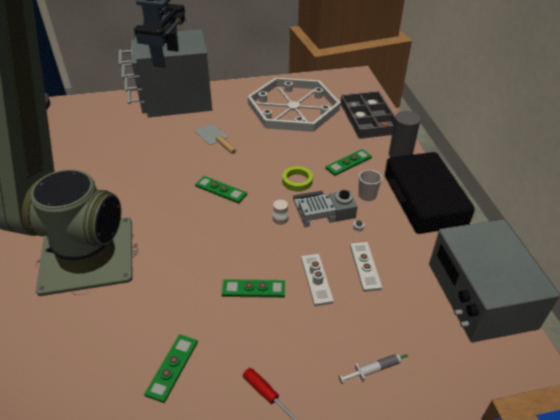

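Run:
```python
import cv2,numpy as np
t=cv2.imread('pics/top0.png');s=cv2.imread('pics/side0.png')
cv2.imwrite('pics/tc.png',cv2.resize(t[120:220,230:380],None,fx=5.3,fy=5.3,interpolation=cv2.INTER_CUBIC))
cv2.imwrite('pics/sc.png',cv2.resize(s[180:310,265:425],None,fx=4.6,fy=4.6,interpolation=cv2.INTER_CUBIC))
```

```text
(no output)
```

View pics/tc.png

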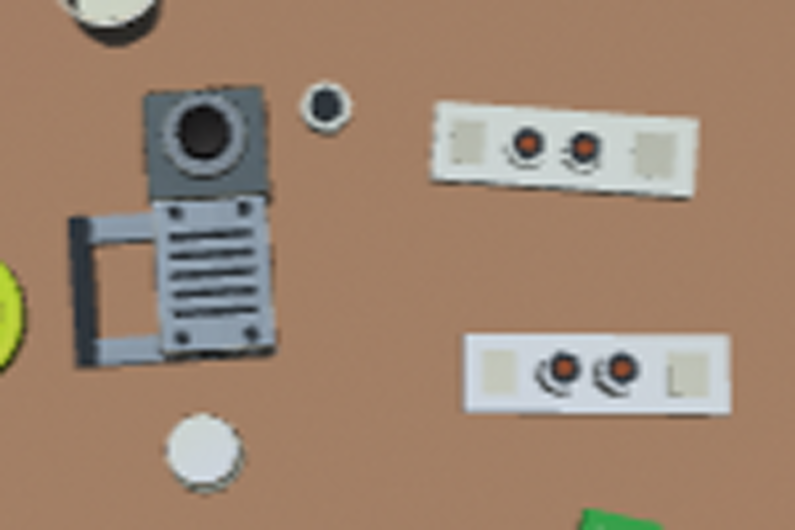

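View pics/sc.png

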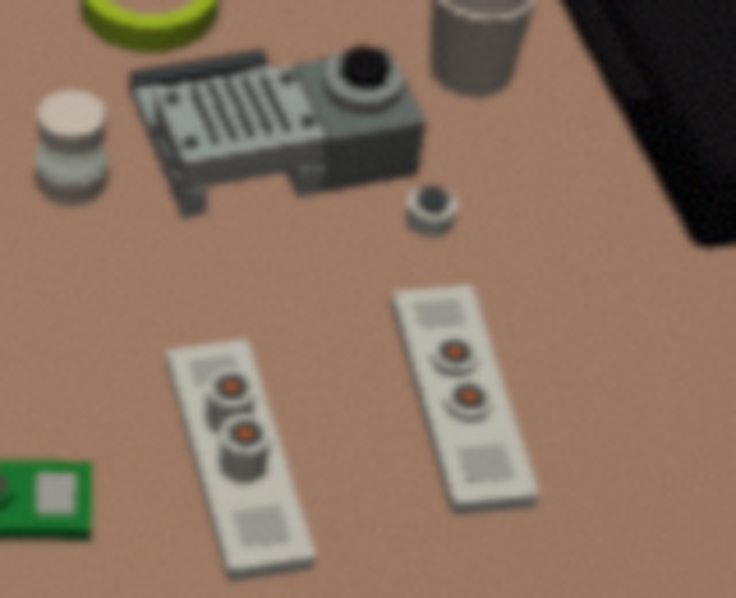

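```bash
cat > h.py <<'E'
from workcell import telemetry, eyes
import cv2,numpy as np
def ray(n,px):
    c=eyes.calibration(n);K=c['camera_matrix'];T=c['world_from_camera']
    p=np.c_[np.atleast_2d(px).astype(float),np.ones(len(np.atleast_2d(px)))]
    return T[:3,3],(T[:3,:3]@np.linalg.inv(K)@p.T).T
def plane(n,px,z):
    o,d=ray(n,px);return (o+d*((z-o[2])/d[:,2])[:,None])[:,:2]
def tri(a,b):
    o1,d1=ray('top',a);o2,d2=ray('side',b);d1=d1[0];d2=d2[0]
    s=np.linalg.lstsq(np.c_[d1,-d2],o2-o1,rcond=None)[0]
    p=o1+s[0]*d1;q=o2+s[1]*d2;return (p+q)/2,np.linalg.norm(p-q)
def rigid(B,W):
    B=np.array(B,float);W=np.array(W);b=B.mean(0);w=W.mean(0)
    H=((B-b)@[1,1j]).conj()@((W-w)@[1,1j]);a=np.angle(H)
    R=np.array([[np.cos(a),-np.sin(a)],[np.sin(a),np.cos(a)]]);t=w-R@b
    return R,t,np.degrees(a),W-(B@R.T+t)
def carriers(img,roi,z=10):
    x0,y0,x1,y1=roi;c=img[y0:y1,x0:x1];c=cv2.resize(c,None,fx=6,fy=6,interpolation=cv2.INTER_CUBIC)
    hsv=cv2.cvtColor(c,cv2.COLOR_BGR2HSV);m=((hsv[...,1]<75)&(hsv[...,2]>165)).astype('u1')if 0 else ((hsv[...,1]<75)&(hsv[...,2]>165)).astype(np.uint8)
    out=[]
    for k in cv2.findContours(m,cv2.RETR_EXTERNAL,cv2.CHAIN_APPROX_NONE)[0]:
        if cv2.contourArea(k)<10000:continue
        w=plane('top',(k[:,0]+.5)/6-.5+[x0,y0],z)
        r=cv2.minAreaRect(w.astype(np.float32));out.append((r,cv2.boxPoints(r)))
    return out
E
python3 - <<'E'
from h import *
np.set_printoptions(precision=1,suppress=True)
t=cv2.imread('pics/top0.png')
u=lambda p:(np.array(p)+.5)/5.3-.5+[230,120]
v=lambda p:(np.array(p)+.5)/4.6-.5+[265,180]
B=[(65,40),(65,-40),(77,40),(77,-40)]
W=[plane('top',u([p]),16)[0] for p in[(97,365),(90,217),(75,367),(68,218)]]
B+=[(32,-98),(-32,-98),(-32,-40),(32,-40)]
W+=[plane('top',u([p]),44)[0] for p in[(143,92),(264,88),(268,195),(150,200)]]
B+=[(-30,40),(30,40)]
W+=[plane('top',u([p]),44)[0] for p in[(275,350),(160,356)]]
R,tt,a,res=rigid(B,W);print('bridge',tt,a);print(res)
def inb(w):return (np.atleast_2d(w)-tt)@R
for r,b in carriers(t,(300,130,375,205)):print('carrier',r,'\n',inb(b),inb(r[0]))
p,e=tri(u([(204,132)]),v([(364,66)]));print('button',p,e,inb(p[:2]))
print('jar/spare',inb(plane('top',u([(203,451)]),55)),inb(plane('top',u([(326,106)]),18)),'mix',inb(plane('top',[(250,115)],65)))
np.savez('b.npz',R=R,t=tt)
E
```

```text
bridge [560.6  20.1] 92.34122248089909
[[ 0.1  0.1]
 [-0.5 -0. ]
 [-0.3 -0.1]
 [-0.3 -0.2]
 [ 0.7 -0.3]
 [-1.   0.4]
 [ 0.6  1.4]
 [ 1.6 -1.1]
 [-0.5  0.1]
 [-0.3 -0.2]]
carrier ((510.6541442871094, -182.2538604736328), (141.70684814453125, 43.31731033325195), 89.11941528320312) 
 [[-269.7   83.8]
 [-272.1   40.5]
 [-130.7   32.5]
 [-128.2   75.8]] [[-200.2   58.2]]
carrier ((632.244384765625, -166.79420471191406), (144.3394317626953, 43.57131576538086), 85.04019165039062) 
 [[-258.5  -33.2]
 [-264.1  -76.4]
 [-120.9  -94.7]
 [-115.3  -51.5]] [[-189.7  -64. ]]
button [631.8  23.3  62.6] 0.5145834825394482 [[  0.3 -71.3]]
jar/spare [[ 9.6 91.6]] [[-63.8 -91.6]] mix [[  45.2 -155.3]]
```

The low-cup carrier is the white plate at top (336,148): in the side crop its cups barely rise above the plate. The white plate at top (343,190) has tall cups and stays where it is. The four green plates are decoys. Next I'll move above the carrier's nose.

```bash
python3 -m crank '[{"dx":0.0308,"dy":-0.0499,"yaw":-0.875},{"dx":0.0308,"dy":-0.0499,"yaw":-0.875},{"dx":0.0308,"dy":-0.0499,"yaw":-0.875},{"dx":0.0308,"dy":-0.0499,"yaw":-0.875},{"dx":0.0308,"dy":-0.0499,"yaw":-0.875},{"dx":0.0308,"dy":-0.0499,"yaw":-0.875},{"dx":0.0308,"dy":-0.0499,"yaw":-0.875},{"dx":0.0308,"dy":-0.0499,"yaw":-0.875}]' 1 8
python3 -m crank '[{"dx":0.0308,"dy":-0.0499,"yaw":-0.875},{"dx":0.0308,"dy":-0.0499,"yaw":-0.875},{"dx":0.0308,"dy":-0.0499,"yaw":-0.875},{"dx":0.0308,"dy":-0.0499,"yaw":-0.875},{"dx":0.0308,"dy":-0.0499,"yaw":-0.875},{"dx":0.0308,"dy":-0.0499,"yaw":-0.875},{"dx":0.0308,"dy":-0.0499,"yaw":-0.875},{"dx":0.0308,"dy":-0.0499,"yaw":-0.875},{},{}]'
python3 - <<'E'
from h import *
c=eyes.calibration('wrist');print(c);cv2.imwrite('pics/w1.png',cv2.cvtColor(eyes.grab_frame('wrist'),cv2.COLOR_RGB2BGR))
np.savez('w1.npz',K=c['camera_matrix'],T=c['world_from_camera'])
E
```

```text
{'camera_matrix': array([[317.0661415 ,   0.        , 281.96600745],
       [  0.        , 317.0661415 , 209.69622293],
       [  0.        ,   0.        ,   1.        ]]), 'world_from_camera': array([[ 4.21190670e-01,  8.69804809e-01,  2.56978626e-01,
         1.69102374e+02],
       [ 9.06969884e-01, -4.03300917e-01, -1.21466041e-01,
         5.55368533e+02],
       [-2.01203090e-03,  2.84232238e-01, -9.58753350e-01,
         3.83641365e+02],
       [ 0.00000000e+00,  0.00000000e+00,  0.00000000e+00,
         1.00000000e+00]])}validation failed for argument at $[0]...
validation failed for argument at $[0]...
```

View pics/w1.png

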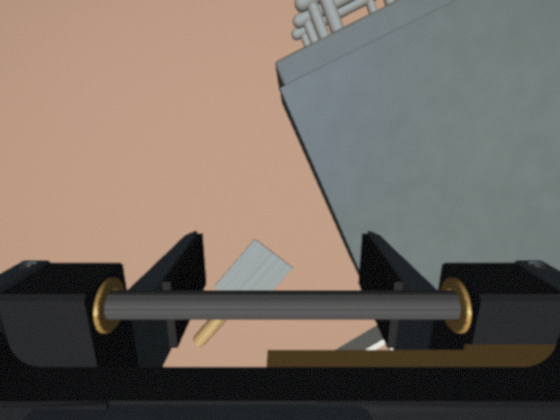

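The move was refused, probably because a row needs all four keys. The picture only shows the box and spatula under the start pose.

```bash
python3 -m crank '[{"dx":0.0308,"dy":-0.0499,"dz":0,"yaw":-0.875},{"dx":0.0308,"dy":-0.0499,"dz":0,"yaw":-0.875},{"dx":0.0308,"dy":-0.0499,"dz":0,"yaw":-0.875},{"dx":0.0308,"dy":-0.0499,"dz":0,"yaw":-0.875},{"dx":0.0308,"dy":-0.0499,"dz":0,"yaw":-0.875},{"dx":0.0308,"dy":-0.0499,"dz":0,"yaw":-0.875},{"dx":0.0308,"dy":-0.0499,"dz":0,"yaw":-0.875},{"dx":0.0308,"dy":-0.0499,"dz":0,"yaw":-0.875}]' 1 8 &&
python3 -m crank '[{"dx":0.0308,"dy":-0.0499,"dz":0,"yaw":-0.875},{"dx":0.0308,"dy":-0.0499,"dz":0,"yaw":-0.875},{"dx":0.0308,"dy":-0.0499,"dz":0,"yaw":-0.875},{"dx":0.0308,"dy":-0.0499,"dz":0,"yaw":-0.875},{"dx":0.0308,"dy":-0.0499,"dz":0,"yaw":-0.875},{"dx":0.0308,"dy":-0.0499,"dz":0,"yaw":-0.875},{"dx":0.0308,"dy":-0.0499,"dz":0,"yaw":-0.875},{"dx":0.0308,"dy":-0.0499,"dz":0,"yaw":-0.875},{"dx":0,"dy":0,"dz":0,"yaw":0}]'
python3 - <<'E'
from h import *
c=eyes.calibration('wrist');cv2.imwrite('pics/w2.png',cv2.cvtColor(eyes.grab_frame('wrist'),cv2.COLOR_RGB2BGR))
np.savez('w2.npz',K=c['camera_matrix'],T=c['world_from_camera'])
print(telemetry.state()['ee_pos'])
E
```

```text
time_s: 1.15
ee_pos: [439.8, 200.7, 221.8]
ee_rot: [-180.0, -0.0, 119.9]
force: [-0.0, 0.0, 0.8]
gripper_width: 91.3
gripper_force: 0.0
time_s: 2.28
ee_pos: [637.4, -119.9, 220.7]
ee_rot: [-180.0, 0.0, 84.9]
force: [-1.1, 1.0, -1.6]
gripper_width: 91.5
gripper_force: 0.0
[ 636.43673136 -118.19127014  220.90423532]
```

View pics/w2.png

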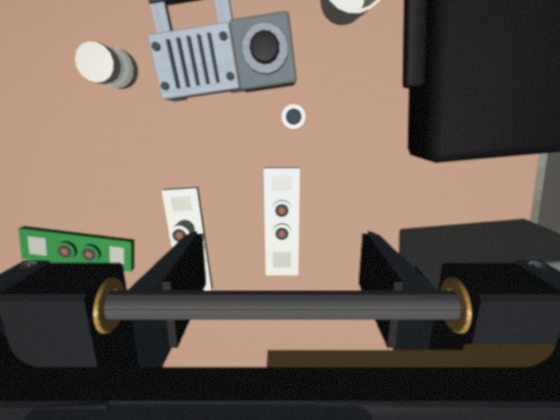

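Wrist view: carrier at (282,221), corners (264,168) to (298,275), squared up with the jaws. The bridge box and crossbar show at (160–295, 12–98).

```bash
cat >> h.py <<'E'
def wplane(f,px,z):
    d=np.load(f);K=d['K'];T=d['T'];px=np.atleast_2d(px).astype(float)
    r=(T[:3,:3]@np.linalg.inv(K)@np.c_[px,np.ones(len(px))].T).T
    return (T[:3,3]+r*((z-T[2,3])/r[:,2])[:,None])[:,:2]
E
python3 - <<'E'
from h import *
np.set_printoptions(precision=1,suppress=True)
i=cv2.imread('pics/w2.png');x0,y0=240,150;c=cv2.resize(i[y0:300,x0:330],None,fx=6,fy=6,interpolation=cv2.INTER_CUBIC)
h=cv2.cvtColor(c,cv2.COLOR_BGR2HSV);m=((h[...,1]<60)&(h[...,2]>160)).astype(np.uint8)
k=max(cv2.findContours(m,cv2.RETR_EXTERNAL,cv2.CHAIN_APPROX_NONE)[0],key=cv2.contourArea)
w=wplane('w2.npz',(k[:,0]+.5)/6-.5+[x0,y0],10);r=cv2.minAreaRect(w.astype(np.float32));print('carrier',r)
b=np.load('b.npz');R,t=b['R'],b['t']
print('inbridge(top)',(np.array(r[0])-t)@R)
B=[(-32,-98),(-32,-40),(-30,40),(32,-40)];P=[(295,81),(239,90),(163,98),(231,22)]
W=wplane('w2.npz',P,44);R2,t2,a2,res=rigid(B,W);print('bridge wrist',t2,a2);print(res,(np.array(r[0])-t2)@R2)
print('tall nose',(wplane('w2.npz',[(163,189),(197,187)],10)-t)@R)
print('button',wplane('w2.npz',[(264.5,45.5)],62))
E
```

```text
carrier ((632.1963500976562, -168.25413513183594), (143.29074096679688, 45.087154388427734), 85.05045318603516)
inbridge(top) [-191.2  -63.9]
bridge wrist [563.5  18.9] 91.889706529906
[[-2.2  1.9]
 [-0.9  0.5]
 [ 1.7  0.4]
 [ 1.4 -2.8]] [-189.3  -62.5]
tall nose [[-128.7   71.8]
 [-131.6   30.7]]
button [[634.  23.]]
```

```bash
python3 -m crank '[{"dx":0,"dy":0.001,"dz":-0.0438,"yaw":0},{"dx":0,"dy":0,"dz":-0.0438,"yaw":0},{"dx":0,"dy":0,"dz":-0.0438,"yaw":0},{"dx":0,"dy":0,"dz":-0.0438,"yaw":0},{"dx":0,"dy":0,"dz":-0.0438,"yaw":0},{"dx":0,"dy":0,"dz":-0.0438,"yaw":0},{"dx":0,"dy":0,"dz":0,"yaw":0}]' 0.66 5
python3 -m crank '[{"dx":0,"dy":0,"dz":0,"yaw":0},{"dx":0,"dy":0,"dz":0,"yaw":0},{"dx":0,"dy":0,"dz":0,"yaw":0},{"dx":0,"dy":0,"dz":0,"yaw":0}]' 0.3 5
```

```text
time_s: 3.2
ee_pos: [635.4, -114.8, 10.8]
ee_rot: [-179.9, -0.0, 85.2]
force: [-0.4, -0.0, -0.1]
gripper_width: 59.9
gripper_force: 0.0
time_s: 3.7
ee_pos: [636.5, -115.9, 12.3]
ee_rot: [180.0, -0.0, 85.1]
force: [-1.0, 2.1, 3.6]
gripper_width: 42.0
gripper_force: 5.0
```

```bash
python3 -m crank '[{"dx":-0.0046,"dy":0.0051,"dz":0,"yaw":0.071},{"dx":-0.0046,"dy":0.0051,"dz":0,"yaw":0.071},{"dx":-0.0046,"dy":0.0051,"dz":0,"yaw":0.071},{"dx":-0.0046,"dy":0.0051,"dz":0,"yaw":0.071},{"dx":-0.0046,"dy":0.0051,"dz":0,"yaw":0.071},{"dx":-0.0046,"dy":0.0051,"dz":0,"yaw":0.071},{"dx":-0.0046,"dy":0.0051,"dz":0,"yaw":0.071},{"dx":-0.0046,"dy":0.0051,"dz":0,"yaw":0.071},{"dx":-0.0046,"dy":0.0051,"dz":0,"yaw":0.071},{"dx":-0.0046,"dy":0.0051,"dz":0,"yaw":0.071}]' 0.3 5
python3 -m crank '[{"dx":-0.0046,"dy":0.0051,"dz":0,"yaw":0.071},{"dx":-0.0046,"dy":0.0051,"dz":0,"yaw":0.071},{"dx":-0.0046,"dy":0.0051,"dz":0,"yaw":0.071},{"dx":-0.0046,"dy":0.0051,"dz":0,"yaw":0.071},{"dx":-0.0046,"dy":0.0051,"dz":0,"yaw":0.071},{"dx":-0.0046,"dy":0.0051,"dz":0,"yaw":0.071},{"dx":-0.0046,"dy":0.0051,"dz":0,"yaw":0.071},{"dx":-0.0046,"dy":0.0051,"dz":0,"yaw":0.071},{"dx":-0.0046,"dy":0.0051,"dz":0,"yaw":0.071},{"dx":-0.0046,"dy":0.0051,"dz":0,"yaw":0.071}]' 0.3 5
python3 - <<'E'
from h import *
c=eyes.calibration('wrist');w=cv2.cvtColor(eyes.grab_frame('wrist'),cv2.COLOR_RGB2BGR);cv2.imwrite('pics/w3f.png',w)
t=cv2.cvtColor(eyes.grab_frame('top'),cv2.COLOR_RGB2BGR);cv2.imwrite('pics/t3.png',t)
s=cv2.cvtColor(eyes.grab_frame('side'),cv2.COLOR_RGB2BGR)
np.savez('w3.npz',K=c['camera_matrix'],T=c['world_from_camera'])
print(telemetry.state()['ee_pos'])
cv2.imwrite('pics/w3.png',np.vstack([cv2.resize(w,(400,300)),cv2.resize(s[150:300,250:450],(400,300))]))
E
```

```text
time_s: 4.95
ee_pos: [600.1, -75.7, 12.2]
ee_rot: [179.9, 0.0, 88.7]
force: [2.4, -4.2, 6.0]
gripper_width: 42.0
gripper_force: 5.0
time_s: 6.2
ee_pos: [563.3, -34.8, 12.2]
ee_rot: [179.9, 0.0, 92.2]
force: [2.1, -3.7, 6.6]
gripper_width: 41.7
gripper_force: 5.0
[562.66347226 -34.29565112  12.14820597]
```

View pics/w3.png

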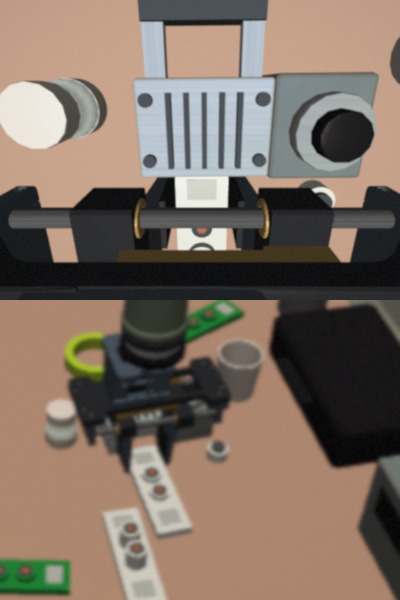

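Run:
```python
from h import *
np.set_printoptions(precision=1,suppress=True)
k=1.4
f=lambda P,z:wplane('w3.npz',np.array(P)*k,z)
print('crossbar y+/y- sides',f([(135,80),(138,177),(273,176),(269,77)],44))
print('rails inner z12',f([(166,27),(164,70),(242,27),(242,70)],12))
W=f([(135,80),(138,177),(273,176)],44);R,t,a,r=rigid([(30,40),(-30,40),(-30,-40)],W);print(t,a,r)
print('stop top/inner',f([(140,20),(267,20)],16))
p=(np.array([562.9,-34.6])-t)@R;print('tcp in bridge',p)
print('nose px',f([(176,177),(230,177)],10), 'button',f([(342,135)],62))
```

```text
crossbar y+/y- sides [[523.6  45.8]
 [522.9 -12.1]
 [607.   -8.2]
 [597.2  50.2]]
rails inner z12 [[536.1  79.2]
 [534.6  53. ]
 [585.1  81.2]
 [587.5  55. ]]
[564.   19.1] 92.71231399830471 [[ 1.  -1.4]
 [-2.6  0.6]
 [ 1.6  0.8]]
stop top/inner [[520.5  81.7]
 [599.7  84.8]]
tcp in bridge [-53.6   3.7]
nose px [[543.1 -26.1]
 [585.5 -24.5]] button [[632.7  23.1]]
```

```bash
python3 -m crank '[{"dx":0,"dy":0,"dz":0,"yaw":0},{"dx":0,"dy":0,"dz":0,"yaw":0},{"dx":0,"dy":0,"dz":0,"yaw":0},{"dx":0.0004,"dy":-0.01,"dz":0,"yaw":0},{"dx":0.0004,"dy":-0.01,"dz":0,"yaw":0},{"dx":0.0004,"dy":-0.01,"dz":0,"yaw":0},{"dx":0.0004,"dy":-0.01,"dz":0,"yaw":0},{"dx":0.0004,"dy":-0.01,"dz":0,"yaw":0},{"dx":0.0004,"dy":-0.01,"dz":0,"yaw":0},{"dx":0,"dy":0,"dz":0,"yaw":0}]' 0.615 5
python3 -m crank '[{"dx":0,"dy":0,"dz":0,"yaw":0},{"dx":0,"dy":0,"dz":0,"yaw":0},{"dx":0,"dy":0,"dz":0,"yaw":0},{"dx":0,"dy":0,"dz":0,"yaw":0}]' 0.3 5
```

```text
time_s: 7.6
ee_pos: [564.8, -83.4, 11.7]
ee_rot: [180.0, 0.0, 92.1]
force: [0.3, 0.6, -0.5]
gripper_width: 56.2
gripper_force: 0.0
time_s: 8.1
ee_pos: [564.7, -82.6, 11.7]
ee_rot: [-180.0, -0.0, 92.2]
force: [-0.4, -0.3, 0.8]
gripper_width: 42.1
gripper_force: 5.0
```

Now forward 48 mm into the passage, slowly, watching for side force.

```bash
python3 -m crank '[{"dx":-0.00024,"dy":0.006,"dz":0,"yaw":0},{"dx":-0.00024,"dy":0.006,"dz":0,"yaw":0},{"dx":-0.00024,"dy":0.006,"dz":0,"yaw":0},{"dx":-0.00024,"dy":0.006,"dz":0,"yaw":0},{"dx":-0.00024,"dy":0.006,"dz":0,"yaw":0}]' 0.3 5
python3 -m crank '[{"dx":-0.00024,"dy":0.006,"dz":0,"yaw":0},{"dx":-0.00024,"dy":0.006,"dz":0,"yaw":0},{"dx":-0.00024,"dy":0.006,"dz":0,"yaw":0},{"dx":-0.00024,"dy":0.006,"dz":0,"yaw":0},{"dx":-0.00024,"dy":0.006,"dz":0,"yaw":0}]' 0.3 5
```

```text
time_s: 8.72
ee_pos: [563.8, -58.4, 11.7]
ee_rot: [180.0, -0.0, 92.2]
force: [-0.3, -0.6, -0.6]
gripper_width: 42.2
gripper_force: 5.0
time_s: 9.35
ee_pos: [562.8, -34.5, 11.7]
ee_rot: [180.0, 0.0, 92.2]
force: [0.1, -0.7, -0.4]
gripper_width: 42.0
gripper_force: 5.0
```

```bash
python3 -m crank '[{"dx":0,"dy":0,"dz":0,"yaw":0},{"dx":0,"dy":0,"dz":0,"yaw":0},{"dx":0,"dy":0,"dz":0,"yaw":0},{"dx":0.0004,"dy":-0.01,"dz":0,"yaw":0},{"dx":0.0004,"dy":-0.01,"dz":0,"yaw":0},{"dx":0.0004,"dy":-0.01,"dz":0,"yaw":0},{"dx":0.0004,"dy":-0.01,"dz":0,"yaw":0},{"dx":0.0004,"dy":-0.01,"dz":0,"yaw":0},{"dx":0.0004,"dy":-0.01,"dz":0,"yaw":0},{"dx":0,"dy":0,"dz":0,"yaw":0}]' 0.615 5
python3 -m crank '[{"dx":0,"dy":0,"dz":0,"yaw":0},{"dx":0,"dy":0,"dz":0,"yaw":0},{"dx":0,"dy":0,"dz":0,"yaw":0},{"dx":0,"dy":0,"dz":0,"yaw":0}]' 0.3 5
```

```text
time_s: 10.6
ee_pos: [564.8, -83.4, 11.7]
ee_rot: [180.0, 0.0, 92.1]
force: [-0.4, -0.3, 0.4]
gripper_width: 55.9
gripper_force: 0.0
time_s: 11.1
ee_pos: [564.7, -82.6, 11.7]
ee_rot: [-180.0, -0.0, 92.2]
force: [0.1, -0.5, -0.6]
gripper_width: 42.1
gripper_force: 5.0
```

```bash
python3 -m crank '[{"dx":-0.00024,"dy":0.006,"dz":0,"yaw":0},{"dx":-0.00024,"dy":0.006,"dz":0,"yaw":0},{"dx":-0.00024,"dy":0.006,"dz":0,"yaw":0},{"dx":-0.00024,"dy":0.006,"dz":0,"yaw":0},{"dx":-0.00024,"dy":0.006,"dz":0,"yaw":0},{"dx":-0.00024,"dy":0.006,"dz":0,"yaw":0},{"dx":-0.00024,"dy":0.006,"dz":0,"yaw":0},{"dx":-0.00024,"dy":0.006,"dz":0,"yaw":0},{"dx":-0.00024,"dy":0.006,"dz":0,"yaw":0}]' 0.3 5
for i in 1; do python3 -m crank '[{"dx":-0.0001,"dy":0.0025,"dz":0,"yaw":0},{"dx":-0.0001,"dy":0.0025,"dz":0,"yaw":0},{"dx":0,"dy":0,"dz":0,"yaw":0}]' 0.3 5; done
```

```text
time_s: 12.22
ee_pos: [563.0, -39.3, 11.7]
ee_rot: [180.0, -0.0, 92.2]
force: [0.2, 0.5, -0.2]
gripper_width: 42.2
gripper_force: 5.0
time_s: 12.6
ee_pos: [562.8, -35.4, 11.7]
ee_rot: [180.0, -0.0, 92.2]
force: [-0.5, 1.2, -0.5]
gripper_width: 42.3
gripper_force: 5.0
```

```bash
python3 -m crank '[{"dx":-0.0001,"dy":0.0025,"dz":0,"yaw":0},{"dx":-0.0001,"dy":0.0025,"dz":0,"yaw":0},{"dx":0,"dy":0,"dz":0,"yaw":0}]' 0.3 5
```

```text
time_s: 12.98
ee_pos: [562.7, -31.4, 11.7]
ee_rot: [180.0, -0.0, 92.2]
force: [0.4, 0.2, -0.9]
gripper_width: 42.0
gripper_force: 5.0
```

```bash
python3 -m crank '[{"dx":-0.00005,"dy":0.00125,"dz":0,"yaw":0},{"dx":-0.00005,"dy":0.00125,"dz":0,"yaw":0},{"dx":0,"dy":0,"dz":0,"yaw":0}]' 0.3 5
python3 - <<'E'
from h import *
c=eyes.calibration('wrist');w=cv2.cvtColor(eyes.grab_frame('wrist'),cv2.COLOR_RGB2BGR);cv2.imwrite('pics/w4f.png',w)
np.savez('w4.npz',K=c['camera_matrix'],T=c['world_from_camera'])
cv2.imwrite('pics/w4.png',cv2.resize(w[20:270,180:400],None,fx=2.4,fy=2.4,interpolation=cv2.INTER_CUBIC))
E
```

```text
time_s: 13.35
ee_pos: [562.7, -29.9, 11.8]
ee_rot: [180.0, 0.0, 92.2]
force: [0.0, -2.2, -0.9]
gripper_width: 42.3
gripper_force: 5.0
```

View pics/w4.png

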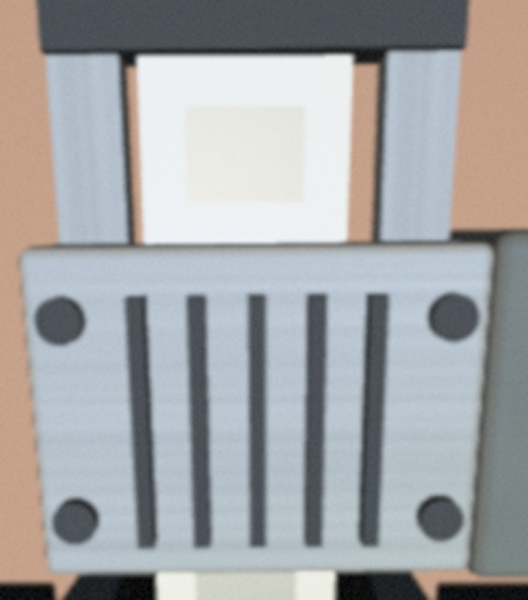

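The nose is at crop row 55, right below the stop bar's face and centred between the rails (edges 138/352). I'll nudge it once more to confirm contact by force.

```bash
python3 -m crank '[{"dx":-0.00005,"dy":0.00125,"dz":0,"yaw":0},{"dx":0,"dy":0,"dz":0,"yaw":0}]' 0.3 5
python3 -m crank '[{"dx":-0.00005,"dy":0.00125,"dz":0,"yaw":0},{"dx":0,"dy":0,"dz":0,"yaw":0},{"dx":0,"dy":0,"dz":0,"yaw":0}]' 0.3 5
```

```text
time_s: 13.65
ee_pos: [563.0, -29.7, 11.9]
ee_rot: [179.9, 0.1, 92.3]
force: [1.3, -5.8, -0.5]
gripper_width: 41.8
gripper_force: 5.0
time_s: 14.02
ee_pos: [563.1, -29.2, 11.9]
ee_rot: [179.9, 0.2, 92.3]
force: [0.8, -7.5, -0.8]
gripper_width: 42.5
gripper_force: 5.9
```

```bash
python3 -m crank '[{"dx":0.00005,"dy":-0.00125,"dz":0,"yaw":0},{"dx":0,"dy":0,"dz":0,"yaw":0}]' 0.3 5
python3 -m crank '[{"dx":0,"dy":0,"dz":0,"yaw":0},{"dx":0,"dy":0,"dz":0,"yaw":0},{"dx":0.0002,"dy":-0.005,"dz":0,"yaw":0},{"dx":0.0002,"dy":-0.005,"dz":0,"yaw":0},{"dx":0.0002,"dy":-0.005,"dz":0,"yaw":0},{"dx":0,"dy":0,"dz":0,"yaw":0}]' 0.52 5
python3 -m crank '[{"dx":0,"dy":0,"dz":0,"yaw":0},{"dx":0,"dy":0,"dz":0,"yaw":0},{"dx":0,"dy":0,"dz":0.02,"yaw":0},{"dx":0,"dy":0,"dz":0.04,"yaw":0},{"dx":0,"dy":0,"dz":0.06,"yaw":0},{"dx":0,"dy":0,"dz":0.06,"yaw":0},{"dx":0,"dy":0,"dz":0,"yaw":0}]' 0.64 5
```

```text
time_s: 14.28
ee_pos: [562.9, -29.3, 11.8]
ee_rot: [180.0, 0.1, 92.2]
force: [0.4, -5.2, -0.6]
gripper_width: 42.0
gripper_force: 5.0
time_s: 15.02
ee_pos: [562.9, -40.8, 11.7]
ee_rot: [-180.0, -0.0, 92.2]
force: [-0.3, 0.3, 0.2]
gripper_width: 47.3
gripper_force: 0.0
time_s: 15.9
ee_pos: [565.9, -40.8, 161.2]
ee_rot: [179.4, 0.1, 92.2]
force: [0.3, 0.2, -0.5]
gripper_width: 58.2
gripper_force: 0.0
```

```bash
python3 -m crank '[{"dx":0.0216,"dy":0.02,"dz":0,"yaw":0},{"dx":0.0216,"dy":0.02,"dz":0,"yaw":0},{"dx":0.0216,"dy":0.02,"dz":0,"yaw":0},{"dx":0.0216,"dy":0.0206,"dz":0,"yaw":0},{"dx":0,"dy":0,"dz":0,"yaw":0},{"dx":0,"dy":0,"dz":-0.03,"yaw":0},{"dx":0,"dy":0,"dz":-0.03,"yaw":0},{"dx":0,"dy":0,"dz":-0.03,"yaw":0},{"dx":0,"dy":0,"dz":0,"yaw":0},{"dx":0,"dy":0,"dz":0,"yaw":0}]' 0 5
python3 - <<'E'
from h import *
for n in('top','side'):
    f=cv2.cvtColor(eyes.grab_frame(n),cv2.COLOR_RGB2BGR);cv2.imwrite(f'pics/{n}5.png',f)
t=cv2.imread('pics/top5.png')[110:230,230:380];s=cv2.imread('pics/side5.png')[130:310,265:425]
cv2.imwrite('pics/b5.png',np.hstack([cv2.resize(t,None,fx=2.6,fy=2.6,interpolation=cv2.INTER_CUBIC)[:312],cv2.resize(s[:],(390,312))]))
E
```

```text
time_s: 17.15
ee_pos: [632.3, 23.5, 84.6]
ee_rot: [179.9, 0.0, 92.2]
force: [-0.1, 1.0, 0.2]
gripper_width: 0.4
gripper_force: 0.0
```

View pics/b5.png

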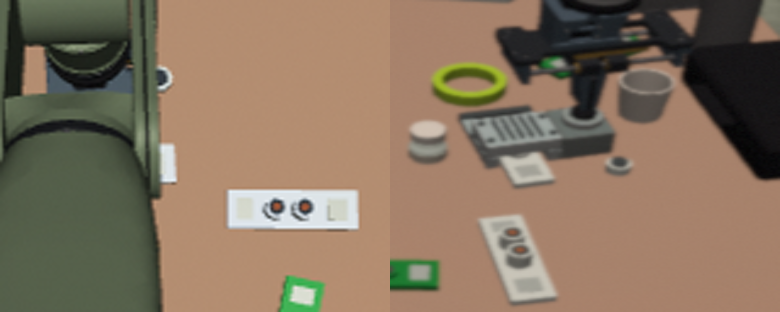

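The carrier is under the bridge with only its tail out. The tall carrier and spare cup haven't moved, and the closed fingertips are over the button. Now pressing.

```bash
python3 -m crank '[{"dx":0,"dy":0,"dz":-0.006,"yaw":0},{"dx":0,"dy":0,"dz":-0.006,"yaw":0},{"dx":0,"dy":0,"dz":-0.0025,"yaw":0},{"dx":0,"dy":0,"dz":-0.0025,"yaw":0},{"dx":0,"dy":0,"dz":0,"yaw":0}]' 0 5
python3 -m crank '[{"dx":0,"dy":0,"dz":-0.0025,"yaw":0},{"dx":0,"dy":0,"dz":0,"yaw":0}]' 0 5
```

```text
time_s: 17.88
ee_pos: [632.3, 23.9, 70.4]
ee_rot: [180.0, 0.0, 92.2]
force: [-0.2, 0.2, 4.0]
gripper_width: 0.7
gripper_force: 1.8
time_s: 18.12
ee_pos: [632.3, 23.9, 68.4]
ee_rot: [180.0, 0.0, 92.2]
force: [-1.2, -0.8, 4.8]
gripper_width: 0.5
gripper_force: 2.4
```

```bash
python3 -m crank '[{"dx":0,"dy":0,"dz":-0.0025,"yaw":0},{"dx":0,"dy":0,"dz":0,"yaw":0}]' 0 5
python3 -m crank '[{"dx":0,"dy":0,"dz":-0.002,"yaw":0},{"dx":0,"dy":0,"dz":0,"yaw":0}]' 0 5
```

```text
time_s: 18.38
ee_pos: [632.3, 23.9, 68.2]
ee_rot: [179.9, 0.0, 92.2]
force: [-3.5, -0.8, 13.9]
gripper_width: 0.7
gripper_force: 6.8
time_s: 18.62
ee_pos: [632.4, 23.9, 68.0]
ee_rot: [179.9, 0.0, 92.2]
force: [-6.7, -0.8, 20.4]
gripper_width: 0.6
gripper_force: 10.5
```

The button bottoms out: about 5 N on the spring, then a hard stop. Retreating.

```bash
python3 -m crank '[{"dx":0,"dy":0,"dz":0.01,"yaw":0},{"dx":0,"dy":0,"dz":0.03,"yaw":0},{"dx":0,"dy":0,"dz":0.06,"yaw":0},{"dx":0,"dy":0,"dz":0.06,"yaw":0},{"dx":-0.03,"dy":0.06,"dz":0,"yaw":0},{"dx":-0.03,"dy":0.06,"dz":0,"yaw":0},{"dx":-0.03,"dy":0.06,"dz":0,"yaw":0},{"dx":-0.03,"dy":0.06,"dz":0,"yaw":0},{"dx":0,"dy":0,"dz":0,"yaw":0},{"dx":0,"dy":0,"dz":0,"yaw":0}]' 0 5
python3 - <<'E'
from h import *
np.set_printoptions(precision=1,suppress=True)
t=cv2.cvtColor(eyes.grab_frame('top'),cv2.COLOR_RGB2BGR)
cv2.imwrite('pics/t6.png',cv2.resize(t[120:220,190:380],None,fx=4.2,fy=4.2,interpolation=cv2.INTER_CUBIC))
for r,b in carriers(t,(300,130,375,205)):print(r)
E
```

```text
time_s: 19.88
ee_pos: [536.2, 215.7, 192.0]
ee_rot: [-180.0, 0.0, 92.2]
force: [0.8, -0.0, 0.3]
gripper_width: 0.8
gripper_force: 0.0
((509.9688720703125, -181.11367797851562), (144.01466369628906, 45.18352508544922), 88.92276000976562)
```

View pics/t6.png

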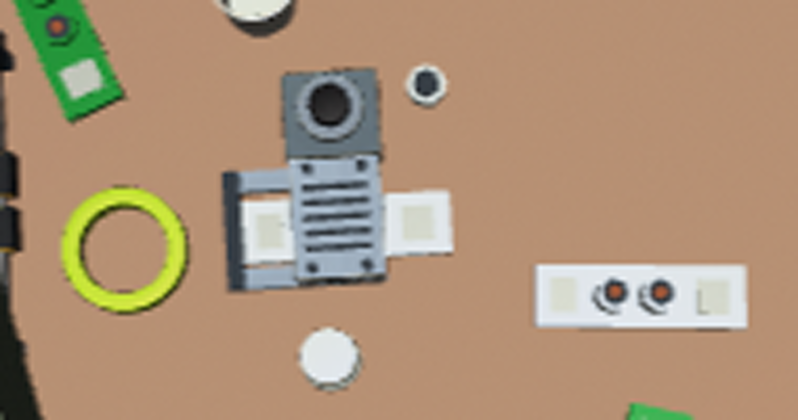

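The nose at crop (243,232) touches the stop bar, the tail is at x=452, and everything else is in place. Handing in.

```bash
python3 -c "
from workcell import ticket;print(ticket.job_done())"
```

```text
the job is handed in; nothing more can be done
None
```

The low-cup carrier slid flat under the bridge until its nose rested on the stop bar. I then pressed the start button fully and released it, moved the arm clear, and handed the job in at about 20 s; the tall carrier and everything else in the last camera view had not moved.

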